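Clear the pot and open the treadle caddy

ROBOT

A 6-joint arm with a two-finger parallel gripper is mounted at the origin on the work surface. World frame = base frame: x ahead of the robot, y to its left, z up, the work surface at z = 0. Lengths are in mm, angles in degrees, forces in N, time in s.
With the tool pointing down it reaches from about 350 to 850 mm from the base axis. Payload 8.1 kg.
Tool frame: the origin (TCP) lies at the very end of the fingers, on their centre line; the grasp point (between the pads) lies 19 mm behind it (r.grip_depth is the distance from the TCP to the grasp point, in mm); y points along the fingers, z is the direction in which the jaws open and shut, and the axes are right-handed (so a half turn about y gives the same grasp; the last joint's range is limited). The gripper opens to 85 mm and grips with 20 to 120 N. Pads are 22 mm wide; open, the fingers measure 114 mm over their backs; the gripper's body (76 mm by 85 mm) begins 54 mm behind the grasp point. The pads swing forward as they close: fully open they stand 13 mm farther back than shut.
Start: joints at [-74.049, 7.471, 85.268, -0, 87.261, -4.893], TCP at [213.517, -560.728, 231.292] pointing down, gripper open.
Joint ranges: [-169.43, 169.43], [-51.17, 129.36], [1.28, 143.12], [-76.62, 256.62], [0, 156.53], [-152.29, 152.29]. Speed limits (degrees/s): [136.94, 136.94, 159.86, 180, 180, 180].

INTERFACE

Orientations are given as [roll, pitch, yaw] about the fixed x, y, z axes, in that order (R = Rz(yaw) Ry(pitch) Rx(roll)).
In Python, from bench import readout, eyes, r gives the robot as it stands. The module is installed in compiled form; this text tells all that it offers.
- The arm moves only by the tool move_arm, never from a script. Its argument "motion" is text: rows parted by semicolons, each of 6 numbers parted by spaces: the shift along the world's x, y, z in cm, then the turn, a rotation vector about the world's x, y, z in degrees. A call has 1 to 10 rows; each row is the pose to reach, as a shift and turn from the pose commanded when the call began; what a row does not reach only later rows make up. A row lasts 1/12 s, in which the tool goes at most 41.7 mm and 7.16 degrees, less where a joint would pass 70% of its speed; a pose out of reach is approached as far as the arm can. A call with a gripper value outside its range is refused whole. "fingers" is the finger opening in cm, from 0 to 8.54, set as the call begins (left out, the last holds). The fingers move at their own pace and stop on an object; "squeeze" is the grip in N (left out, the last holds). Time passes only in rows, so rows that repeat a pose let the fingers close. It gives the time, the measured TCP pose, the force and the opening at its end, in the units of the state.
- readout.sense(): the state, without advancing time (a new reading comes with each control period).
- eyes.snapshot(name): name is "side" or "top" or "wrist"; returns a dict with "image" (420x560x3 uint8, blue, green, red), "fx", "fy", "cx", "cy" (pixels), "dist_coeffs" ([k1, k2, p1, p2, k3] as OpenCV has them; the pictures are not rectified), "world_to_cam" (4x4, takes a point from world to camera coordinates). Camera axes: x right, y down, z forward; pixel columns grow to the right and rows downward; lengths in mm; the calibration is good to about 2 mm. A picture is of the moment at which its call begins. There is no depth.
- r.hand_in(): hands the job in, once; it reports no verdict.
The state is a dict: "time": time; "joint_pos": joint angles; "qd": joint speeds; "joint_efforts": joint torques, N m; "tool_pos": TCP position; "tcp_rot": TCP orientation; "ft_force": force on the tool from outside, world axes, zero at the start; "wrist_torque": the same for the moment, N m; "finger_gap": finger opening in mm.
Only numpy, scipy, OpenCV 4.12 (cv2) and the standard library are available. Lean on these libraries where they do the work, as an engineer would, in place of code of your own. Each camera call takes 0.05 s, during which the arm holds its last target. There are 200 camera calls.

TASK

The sauce pot is parked on the lid of the scraps caddy: lift it off by its bridge handle and stand it wholly on the round cork mat, without dropping it. Then open the caddy with its red treadle: reach in at a slant under the overhanging bin, press the treadle down with the gripper until you feel its stop, without forcing it, hold it there for a good second and let it come up again, so that the lid is left standing fully open. Do not touch the lid itself, and leave the two bowls and the ladle rest where they are.

Things in the scene. Friction and masses are not known exactly. Their poses are not given: they have to be found in the camera images.
- caddy: countertop scraps caddy, fixed; origin: centre of underside; front (-x) faces to the robot's right, y across, z up. Black plinth, front at x = -35 mm; grey bin overhangs it: underside 165 mm above the counter, front face x = -90 mm, 200 mm wide, 180 mm deep; rear housing to x = 130 mm. Treadle in the recess below the overhang. Steel lid on the bin, its top 223 mm above the counter
- treadle (a joint): spring treadle, rad: 0 up, grows as pressed down. Hinge along y at caddy x = 75 mm, 55 mm above the counter. After some free play it pushes the lid open; its stop is met when the lid is fully open. The free play is set differently each time, so the stop comes anywhere from about 0.12 to 0.20 rad (19 to 33 mm down at treadle_pad) and must be felt; over 50 N counts as forced
- treadle_pad (a point): point to press, on top of the red treadle pad, mid-width; moves with it; at rest 70 mm above the counter at caddy x = -90 mm, 95 mm below the bin's front edge. Pad 90 mm wide, from 14 mm before to 40 mm behind this point. An upright hand meets the bin: tilt it 30 to 45 deg, fingers pointing in under the bin. Resistance 2 N rising to about 10 N, then abruptly more at the rigid stop
- lid (a joint): steel lid of the caddy, hinged along y at its rear edge, rad: 0 closed, 1.0 fully open (its limit); only the treadle may open it; its stiff, spring-balanced hinge keeps it open once it is fully open; it is 178 mm long from hinge (caddy x = 85 mm) to free edge, which rises to about 370 mm above the counter when fully open: keep clear
- pot: lidded stainless sauce pot, 96 mm wide, 54 mm high without the handle, about 0.35 to 0.6 kg; origin: centre of the underside, z up. At the start it stands on the caddy's lid. Black bridge handle over its top: bar 80 mm long along the pot's x axis, 14 mm thick (y), 12 mm high, its top 90 mm above the underside
- pot_grip (a point): middle of the pot's bridge handle bar, 84 mm above the pot's underside, right above its centre
- mat: round cork mat, fixed on the counter left or right of the caddy, 150 mm across, 8 mm thick; origin: centre of the underside
- bowl_a: blue ceramic sauce bowl, 80 mm across, 35 mm high, origin: centre of the underside; bystander
- bowl_b: blue ceramic sauce bowl like bowl_a; bystander
- ladle_rest: wooden ladle rest, 110 x 70 x 21 mm, origin: centre of the underside; bystander, lies on the side opposite the mat
Not all that is in view belongs to the job. There is more than one size of the pot; the one meant has the size given above.

How it is judged (in metres and radians):
On the way, in this order (a step that is already met when the one before it is completed fails the run):
1. the pot stands upright, released and at rest, wholly on the cork mat (centre within 30 mm of the mat's centre), the lid still shut (horizontal distance between pot and mat below 0.03 m and height (world z) of pot below 0.013 m and angle between pot's own z axis and vertical below 0.08 rad and linear speed of pot below 0.02 m/s and contact force between the fingers and pot below 0.1 N and value of joint lid below 0.1 rad), for 0.2 s.
2. the treadle is held down at its stop by the gripper for 0.5 s (lid beyond 0.96 rad, at least 4 N on the treadle) (value of joint lid above 0.96 rad and value of joint treadle above 0.1 rad and contact force between the fingers and treadle above 4 N), for 0.5 s.
At the end, for the whole second after the job is handed in: The pot stands upright and at rest wholly on the cork mat (centres within 30 mm), the lid stands fully open (beyond 0.92 rad), the treadle has come back up (below 0.05 rad), and nothing is touched (value of joint lid above 0.92 rad and value of joint treadle below 0.05 rad and velocity of joint lid below 0.1 rad/s and horizontal distance between pot and mat below 0.03 m and height (world z) of pot below 0.013 m and angle between pot's own z axis and vertical below 0.08 rad and linear speed of pot below 0.02 m/s).
It fails at once if the treadle is forced (more than 50 N) (contact force between any of the fingers, the arm and treadle above 50 N).
It fails at once if the robot touches the lid (more than 2 N) (contact force between any of the fingers, the arm and lid above 2 N).
It fails at once if the pot is tipped (over 0.5 rad), dropped or flung (over 0.9 m/s) (angle between pot's own z axis and vertical above 0.5 rad or linear speed of pot above 0.9 m/s).
It fails at once if a bowl or the ladle rest is shifted by more than 20 mm (distance of any of bowl_a, bowl_b, ladle_rest from where it was at the start of the episode above 0.02 m).
It also fails if it takes over 66 s, if anything falls off the work surface, if the arm or the gripper's body presses on something with over 40 N, if the wrist force passes 120 N, or if a joint passes its speed limit or range.

## Working session

There is one attempt and no reset: what is moved stays moved. The work goes in short steps, Python scripts to look and compute and a tool call to move; the robot and the scene stay as the last step left them, time stands still between calls to the robot, and variables do not carry over. Pictures are saved under pics/ and viewed, about 8 in all and at most 12, crops included, and the job is handed in when it is done.

Besides the shell and the picture viewer there is one more tool, called after "Emit:" as name(argument=value, ...) on one line, values as JSON. move_arm: Moves the arm, as the interface text tells. Its arguments: {"type":"object","properties":{"motion":{"type":"string"},"fingers":{"type":"number"},"squeeze":{"type":"number"}},"required":["motion"]}

```bash
mkdir -p pics; python3 - <<'E'
from bench import readout, eyes, r
import cv2,numpy as np
for n in("top","side"):
    s=eyes.snapshot(n); cv2.imwrite(f"pics/{n}0.png",s["image"])
    print(n,s["fx"],s["fy"],s["cx"],s["cy"],s["dist_coeffs"]);print(np.round(s["world_to_cam"],3).tolist())
print(readout.sense())
E
```

```text
top 397.1882275382703 397.1882275382703 278.27735177828157 212.93190056783138 [0.03090965 0.         0.         0.         0.        ]
[[-0.007, -1.0, 0.012, 3.811], [-0.991, 0.006, -0.135, 619.342], [0.135, -0.013, -0.991, 1249.095], [0.0, 0.0, 0.0, 1.0]]
side 506.07234547060824 506.07234547060824 276.8686910871813 211.79228219782638 [-0.07293391  0.          0.          0.          0.        ]
[[-1.0, -0.007, 0.0, 572.381], [-0.006, 0.863, -0.506, 111.481], [0.003, -0.506, -0.863, 1623.398], [0.0, 0.0, 0.0, 1.0]]
{'time': 0.1, 'joint_pos': array([-7.40496305e+01,  7.51107404e+00,  8.53227725e+01, -9.47552943e-04,
        8.72617764e+01, -4.89465241e+00]), 'qd': array([-0.05775523, -0.05481515, -0.17345689, -0.04188748, -0.01939948,
        0.02820065]), 'joint_efforts': array([ 2.08790021e-03, -5.70953858e+01, -5.01940334e+01, -4.58931504e-05,
        8.18019005e-03,  3.69796669e-05]), 'tool_pos': array([ 213.36843181, -560.25189605,  230.34883858]), 'tcp_rot': array([-9.00953550e+01,  7.21598273e-03, -1.59154938e+02]), 'ft_force': array([-0.11373294,  0.30721351,  0.0535357 ]), 'wrist_torque': array([ 0.02132063, -0.02750095,  0.07486834]), 'finger_gap': 85.3289578596607}
```

View pics/top0.png

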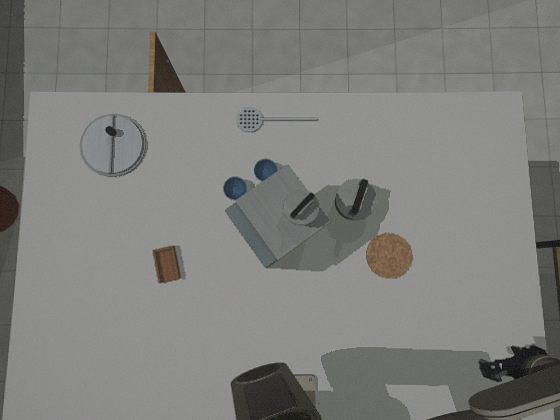

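View pics/side0.png

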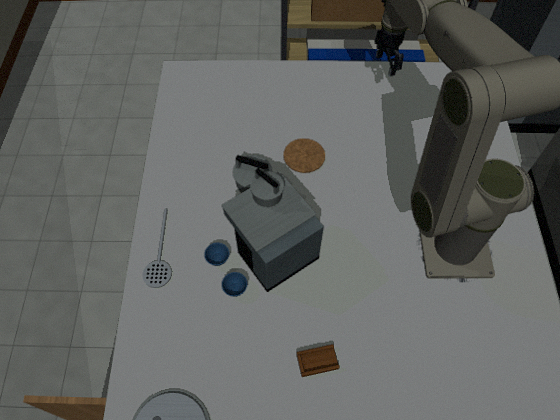

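The top view shows the caddy rotated, with its front edge from (288,165) to (325,228) and its rear housing at lower left. The pot is on the lid at (302,208), a second pot is on the counter at (355,198), and the mat is at (390,256). The bowls are at (265,170) and (234,187), and the ladle rest is at (167,264). I'll enlarge the crops to measure.

```bash
cat > h.py <<'E'
from bench import readout, eyes, r
import cv2,numpy as np
def cam(s):
    return np.array([[s["fx"],0,s["cx"]],[0,s["fy"],s["cy"]],[0,0,1.]]),np.array(s["dist_coeffs"],float),np.array(s["world_to_cam"])
def back(s,px,z):
    K,d,T=cam(s); n=cv2.undistortPoints(np.array(px,float).reshape(-1,1,2),K,d)[:,0]
    R=T[:3,:3];c=-R.T@T[:3,3]; v=np.c_[n,np.ones(len(n))]@R
    return c+v*((np.asarray(z)-c[2])/v[:,2])[:,None]
def proj(s,P):
    K,d,T=cam(s); return cv2.projectPoints(np.array(P,float).reshape(-1,3),cv2.Rodrigues(T[:3,:3])[0],T[:3,3],K,d)[0][:,0]
E
python3 - <<'E'
from h import *
a=cv2.imread("pics/top0.png");b=cv2.imread("pics/side0.png")
A=cv2.resize(a[150:290,215:415],None,fx=4,fy=4,interpolation=cv2.INTER_CUBIC)
B=cv2.resize(b[130:300,190:340],None,fx=3.5,fy=3.5,interpolation=cv2.INTER_CUBIC)
g=lambda i:(255*(i/255.)**.6).astype(np.uint8)
cv2.imwrite("pics/ta.png",g(A));cv2.imwrite("pics/sb.png",g(B))
s=eyes.snapshot("top");
print(back(s,[[390,256],[265,170],[234,187],[167,264]],[8,35,35,15]).round())
s=eyes.snapshot("side")
print(back(s,[[304.5,155.5],[217,253],[235,282],[318,359]],[8,35,35,15]).round())
E
```

```text
[[ 479. -367.    8.]
 [ 764.   43.   35.]
 [ 707.  145.   35.]
 [ 458.  361.   15.]]
[[ 477. -353.    8.]
 [ 758.   45.   35.]
 [ 698.  142.   35.]
 [ 453.  367.   15.]]
```

View pics/ta.png

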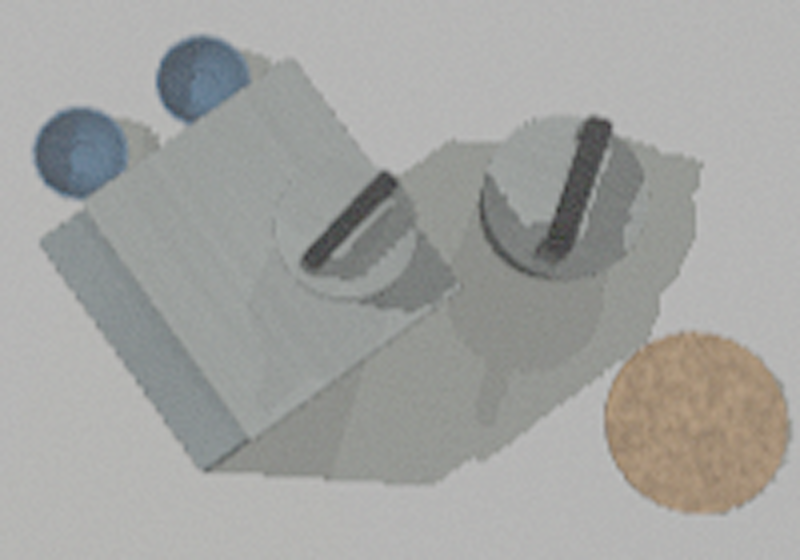

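View pics/sb.png

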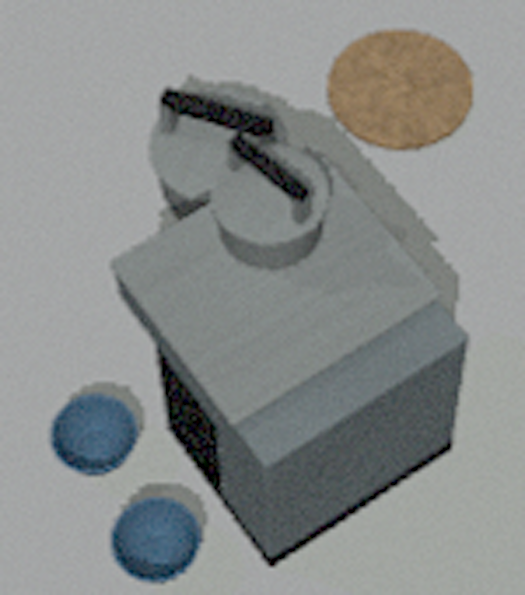

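```bash
python3 - <<'E'
from h import *
t=eyes.snapshot("top");s=eyes.snapshot("side")
for n,v in(("top",t),("side",s)):
    h=cv2.cvtColor(v["image"],cv2.COLOR_BGR2HSV)
    for nm,lo,hi,z in(("org",(5,60,60),(20,255,255),8),("blue",(100,70,40),(125,255,255),33)):
        m=cv2.inRange(h,lo,hi);k,l,st,c=cv2.connectedComponentsWithStats(m)
        for i in range(1,k):
            if 150<st[i,4]<4000: print(n,nm,st[i],c[i].round(1),back(v,[c[i]],z).round()[0])
ta=lambda p:np.array(p)/4+[215,150]
sb=lambda p:np.array(p)/3.5+[190,130]
# lid/bin top corners
print(back(t,ta([[292,58],[458,285],[245,440],[205,470],[40,240],[85,207]]),223).round())
print(back(s,sb([[113,265],[235,422],[268,466],[467,338],[438,300]]),223).round())
# handle ends
print("h",back(t,ta([[388,178],[310,266]]),313).round(), back(s,sb([[237,140],[307,190]]),313).round())
print("lidrim pot",back(t,ta([[345,228]]),277).round(), back(s,sb([[270,193]]),277).round())
for z in(50,90,140): print("pot2",z,back(t,ta([[600,127],[552,252],[565,198]]),z).round().tolist(), back(s,sb([[166,97],[272,127]]),z).round().tolist())
E
```

```text
top org [148  32  18  60 383] [152.3  63.1] [1152.  433.    8.]
top org [ 366  233   46   45 1610] [388.6 255.3] [ 481. -363.    8.]
top org [153 246  27  37 723] [165.9 263.9] [458. 367.   8.]
top blue [254 159  23  22 322] [264.7 168.8] [769.  43.  33.]
top blue [223 177  24  23 358] [235.1 187.4] [706. 141.  33.]
side org [ 312    0   72   24 1499] [346.9  10.3] [  272. -1151.     8.]
side org [ 284  139   41   34 1114] [303.9 155.2] [ 479. -354.    8.]
side org [297 344  43  33 798] [317.3 358.8] [455. 365.   8.]
side org [  23  395   83   25 1504] [ 69.5 406.2] [1142.  506.    8.]
side blue [308  48  80  14 835] [345.   54.4] [ 304. -843.   33.]
side blue [398  49  27  13 278] [412.2  55.2] [  31. -844.   33.]
side blue [205 243  24  23 416] [216.7 253.1] [759.  45.  33.]
side blue [222 272  26  24 435] [234.3 282.7] [700. 143.  33.]
[[ 733.  -27.  223.]
 [ 571. -140.  223.]
 [ 464.    9.  223.]
 [ 444.   36.  223.]
 [ 604.  151.  223.]
 [ 627.  119.  223.]]
[[728. -13. 223.]
 [625. 128. 223.]
 [599. 165. 223.]
 [443.  52. 223.]
 [465.  18. 223.]]
h [[630. -84. 313.]
 [573. -33. 313.]] [[626. -75. 313.]
 [570. -28. 313.]]
lidrim pot [[603. -58. 277.]] [[600. -49. 277.]]
pot2 50 [[719.0, -284.0, 50.0], [617.0, -242.0, 50.0], [661.0, -254.0, 50.0]] [[710.0, -311.0, 50.0], [606.0, -275.0, 50.0]]
pot2 90 [[711.0, -275.0, 90.0], [611.0, -234.0, 90.0], [654.0, -245.0, 90.0]] [[706.0, -281.0, 90.0], [604.0, -247.0, 90.0]]
pot2 140 [[700.0, -263.0, 140.0], [605.0, -224.0, 140.0], [646.0, -235.0, 140.0]] [[701.0, -244.0, 140.0], [603.0, -211.0, 140.0]]
```

Emit:
move_arm(motion="5 3 10 0 0 7; 8 6 17 0 0 14; 10 9 18 0 0 21; 12 12 18 0 0 28; 14 15 18 0 0 35; 16 18 18 0 0 42; 18 21 18 0 0 49; 20 24 18 0 0 55; 21 26 18 0 0 60; 21 26 18 0 0 60", fingers=6)

```text
time: 1.13
tool_pos: [424.7, -298.3, 412.1]
tcp_rot: [-89.9, -0.0, -98.8]
ft_force: [-0.2, -0.3, -0.8]
finger_gap: 60.2
```

Emit:
move_arm(motion="2 3 0 0 0 7; 4 6 0 0 0 14; 6 9 0 0 0 21; 8 12 0 0 0 28; 10 15 0 0 0 35; 12 18 0 0 0 42; 14 20.5 0 0 0 49; 16 22.5 0 0 0 56; 17.5 24.5 0 0 0 58; 17.5 24.5 0 0 0 58")

```text
time: 1.97
tool_pos: [600.3, -51.8, 410.0]
tcp_rot: [-90.0, 0.1, -40.8]
ft_force: [0.2, 0.6, -0.1]
finger_gap: 60.2
```

```bash
python3 - <<'E'
from h import *
s=eyes.snapshot("wrist");cv2.imwrite("pics/w1.png",s["image"])
q=readout.sense();print(q["tool_pos"],q["tcp_rot"],q["joint_pos"])
print(proj(s,[[600,-55,307],[600,-55,277],[628,-80,307],[572,-30,307],[651,-79,70]]).round())
E
```

```text
[599.35856348 -53.58906836 410.32745872] [-9.00219775e+01  7.67848965e-02 -4.09529773e+01] [-1.00027553e+01  7.90906251e+00  6.62877215e+01  2.14607508e-02
  1.05880370e+02 -5.90439344e+01]
[[274. 207.]
 [274. 198.]
 [273. 250.]
 [274. 161.]
 [285. 199.]]
```

View pics/w1.png

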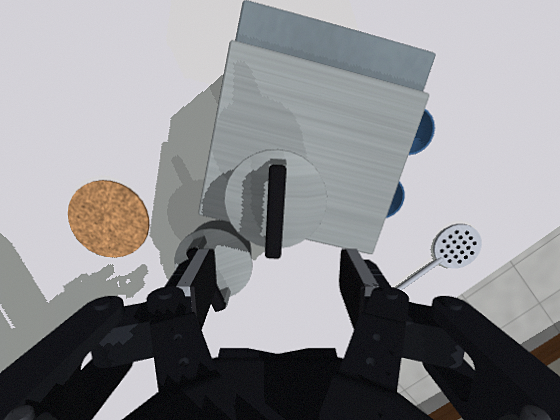

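The bar runs from (277,165) to (274,258), close to the predicted (274,161)–(273,250). The mat is centred at (108,218). The bin corners are at (244,1), (435,52), (375,253) and (201,213). I'll refine the positions from this view.

```bash
python3 - <<'E'
from h import *
s=eyes.snapshot("wrist")
g=cv2.cvtColor(s["image"],cv2.COLOR_BGR2GRAY)
m=(g[155:268,262:295]<45).astype(np.uint8)
k,l,st,c=cv2.connectedComponentsWithStats(m);i=1+np.argmax(st[1:,4]);ys,xs=np.where(l==i)
rc=cv2.minAreaRect(np.c_[xs+262,ys+155].astype(np.float32));print(rc)
bp=cv2.boxPoints(rc);B=back(s,bp,313);print(B.round(),B.mean(0).round(1))
h=cv2.cvtColor(s["image"],cv2.COLOR_BGR2HSV);mm=cv2.inRange(h[150:280,40:170],(5,60,60),(20,255,255))
M=cv2.moments(mm,True);p=[[M["m10"]/M["m00"]+40,M["m01"]/M["m00"]+150]];print("mat",p,back(s,p,8).round(1))
print("bin",back(s,[[244,1],[435,52],[375,253],[201,213]],223).round())
E
```

```text
((277.48284912109375, 210.38894653320312), (16.689647674560547, 93.26222229003906), 2.5261166095733643)
[[627. -88. 313.]
 [570. -34. 313.]
 [579. -25. 313.]
 [636. -78. 313.]] [603.  -56.4 313. ]
mat [[109.77979008026342, 218.4037867874048]] [[ 480.1 -358.6    8. ]]
bin [[ 448.   37.  223.]
 [ 601.  148.  223.]
 [ 734.  -22.  223.]
 [ 569. -139.  223.]]
```

Emit:
move_arm(motion="0.35 -0.25 -2 0 0 -2.3; 0.35 -0.25 -4 0 0 -2.3; 0.35 -0.25 -6 0 0 -2.3; 0.35 -0.25 -8 0 0 -2.3; 0.35 -0.25 -9.5 0 0 -2.3; 0.35 -0.25 -10.5 0 0 -2.3; 0.35 -0.25 -11.5 0 0 -2.3; 0.35 -0.25 -12 0 0 -2.3; 0.35 -0.25 -12 0 0 -2.3; 0.35 -0.25 -12 0 0 -2.3")

```text
time: 2.9
tool_pos: [602.2, -58.4, 292.0]
tcp_rot: [-90.0, -0.0, -43.5]
ft_force: [0.5, 0.1, 0.5]
finger_gap: 60.3
```

Emit:
move_arm(motion="0 0 0 0 0 0; 0 0 0 0 0 0; 0 0 0 0 0 0; 0 0 0 0 0 0; 0 0 0 0 0 0; 0 0 0 0 0 0; 0 0 0 0 0 0; 0 0 0 0 0 0", fingers=0, squeeze=50)

```text
time: 3.57
tool_pos: [602.5, -58.0, 291.9]
tcp_rot: [-89.9, -0.1, -43.4]
ft_force: [3.6, 1.3, 3.4]
finger_gap: 12.7
```

Emit:
move_arm(motion="0 0 0.5 0 0 0; 0 0 1 0 0 0; 0 0 1.5 0 0 0; 0 0 2 0 0 0; 0 0 2 0 0 0; 0 0 2 0 0 0")

```text
time: 4.07
tool_pos: [602.1, -58.4, 311.5]
tcp_rot: [-90.0, -0.0, -43.5]
ft_force: [-0.1, 0.7, -6.0]
finger_gap: 12.7
```

Emit:
move_arm(motion="-0.4 -1 1 0 0 0; -1.1 -2.8 1.5 0 0 0; -2 -5 1.5 0 0 0; -3 -7.4 1.5 0 0 0; -4 -9.8 1.5 0 0 0; -5 -12.2 1.5 0 0 0; -6 -14.6 1.5 0 0 0; -7 -17 1.5 0 0 0; -8 -19.4 1.5 0 0 0; -9 -21.8 1.5 0 0 0")

```text
time: 4.9
tool_pos: [510.8, -277.8, 326.6]
tcp_rot: [-90.0, 0.0, -43.5]
ft_force: [0.8, -0.2, -5.5]
finger_gap: 12.6
```

Emit:
move_arm(motion="-1 -2.4 0 0 0 0; -2 -5 -0.5 0 0 0; -2.7 -7 -2 0 0 0; -3.1 -8 -4 0 0 0; -3.3 -8.5 -6.5 0 0 0; -3.3 -8.5 -9 0 0 0; -3.3 -8.5 -11.5 0 0 0; -3.3 -8.5 -14 0 0 0; -3.3 -8.5 -15 0 0 0; -3.3 -8.5 -15 0 0 0")

```text
time: 5.73
tool_pos: [476.9, -360.0, 172.7]
tcp_rot: [-90.0, 0.4, -43.5]
ft_force: [-0.3, 0.5, -5.6]
finger_gap: 13.0
```

```bash
python3 - <<'E'
from h import *
q=readout.sense();print(q["tool_pos"],q["tcp_rot"],q["joint_pos"].round(1),q["ft_force"])
s=eyes.snapshot("top");t=eyes.snapshot("wrist")
a=cv2.resize(s["image"][140:300,280:450],None,fx=2.3,fy=2.3,interpolation=cv2.INTER_CUBIC)
b=cv2.resize(t["image"],(400,300))
o=np.zeros((370,800,3),np.uint8);o[:368,:391]=a[:368,:391];o[:300,400:]=b;cv2.imwrite("pics/p2.png",o)
E
```

```text
[ 476.90281242 -360.04678876  172.7480445 ] [-90.02056421   0.37833543 -43.47504179] [-42.    9.4  89.3  -0.   81.7 -88.5] [-0.30962075  0.48891802 -5.59207198]
```

View pics/p2.png

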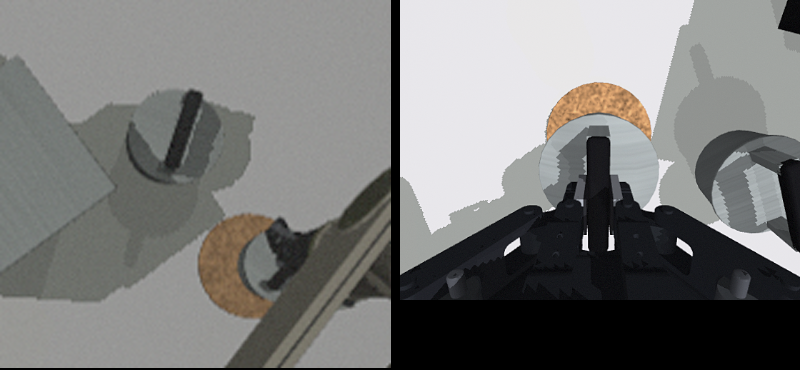

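The pot is held level above the mat, which is centred under it in the top crop at (255,265). Next I'll lower it.

Emit:
move_arm(motion="0.2 0 -2 0 0 0; 0.2 0 -4 0 0 0; 0.2 0 -6 0 0 0; 0.2 0 -7.5 0 0 0; 0.2 0 -8.5 0 0 0; 0.2 0 -9 0 0 0; 0.2 0 -9.2 0 0 0; 0.2 0 -9.2 0 0 0")

```text
time: 6.5
tool_pos: [481.6, -361.8, 85.5]
tcp_rot: [-90.0, -0.1, -43.5]
ft_force: [-0.6, -0.7, -6.1]
finger_gap: 12.7
```

Emit:
move_arm(motion="0 0 -0.15 0 0 0; 0 0 -0.3 0 0 0; 0 0 -0.4 0 0 0; 0 0 -0.4 0 0 0")

```text
time: 6.83
tool_pos: [481.1, -361.3, 80.5]
tcp_rot: [-90.0, -0.0, -43.5]
ft_force: [-0.4, 0.3, -6.1]
finger_gap: 12.7
```

Emit:
move_arm(motion="0 0 -0.1 0 0 0; 0 0 -0.2 0 0 0; 0 0 -0.3 0 0 0; 0 0 -0.3 0 0 0; 0 0 -0.3 0 0 0")

```text
time: 7.25
tool_pos: [481.6, -361.3, 79.1]
tcp_rot: [-90.0, -0.1, -43.4]
ft_force: [-3.2, 5.4, 6.9]
finger_gap: 13.0
```

Contact: the force went from -6 to +7 N. Now I'll release the pot and lift straight up.

Emit:
move_arm(motion="0 0 0 0 0 0; 0 0 0 0 0 0; 0 0 0 0 0 0; 0 0 0 0 0 0; 0 0 0 0 0 0; 0 0 0 0 0 0", fingers=5)

```text
time: 7.75
tool_pos: [481.0, -361.3, 77.3]
tcp_rot: [-90.0, -0.0, -43.5]
ft_force: [-0.7, 0.1, -0.3]
finger_gap: 49.9
```

Emit:
move_arm(motion="0 0 0.5 0 0 0; 0 0 1.5 0 0 0; 0 0 3 0 0 0; 0 0 5 0 0 0; 0 0 8 0 0 0; 0 0 11 0 0 0; 0 0 14 0 0 0; 0 0 18 0 0 0; 0 0 22 0 0 0; 0 0 24 0 0 0")

```text
time: 8.58
tool_pos: [481.9, -362.0, 324.9]
tcp_rot: [-90.0, -0.5, -43.5]
ft_force: [1.2, -0.8, 1.1]
finger_gap: 50.0
```

```bash
python3 - <<'E'
from h import *
q=readout.sense();print(q["tool_pos"],q["tcp_rot"],q["joint_pos"].round(1),q["ft_force"])
t=eyes.snapshot("wrist");cv2.imwrite("pics/w3.png",t["image"])
print(proj(t,[[480,-359,8],[481,-360,62],[481,-360,98]]).round())
E
```

```text
[ 481.93340664 -362.0320108   324.89449584] [-89.98682423  -0.46833581 -43.45655835] [-41.8   6.3  76.8  -0.   96.4 -88.3] [ 1.17817231 -0.80678966  1.07201218]
[[278. 161.]
 [278. 168.]
 [278. 173.]]
```

View pics/w3.png

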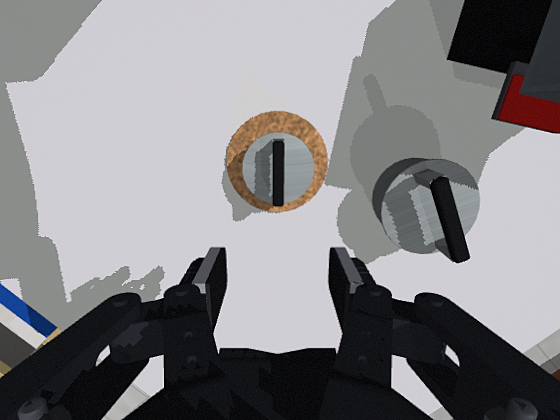

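The pot stands centred on the mat at (278,172). The red treadle shows at upper right, with its front edge from (514,62) to (495,120). Now I'll work out the treadle approach.

```bash
python3 - <<'E'
from h import *
from scipy.spatial.transform import Rotation as R
s=eyes.snapshot("wrist")
print("pad",back(s,[[514,62],[495,119]],[70,70]).round(), proj(s,[[623,-118,70],[646,-150,223],[623,-118,60]]).round())
az,t=np.radians(115),45
h=np.array([np.cos(az),np.sin(az),0])
R0=R.from_euler('xyz',readout.sense()["tcp_rot"],degrees=True)
Rt=R.from_rotvec(np.radians(t)*np.array([h[1],-h[0],0]))*R.from_rotvec([0,0,np.radians(-21.5)])
print(np.degrees(Rt.as_rotvec()).round(1)); print((Rt*R0).as_matrix().round(2))
E
```

```text
pad [[ 583.  -68.   70.]
 [ 623. -121.   70.]] [[497. 117.]
 [603. 170.]
 [492. 117.]]
[ 36.7  26.4 -20.4]
[[ 0.3  -0.3   0.91]
 [-0.65  0.63  0.42]
 [-0.7  -0.71  0.  ]]
```

Emit:
move_arm(motion="2 1.5 0 3.7 2.6 -2; 4.5 3 0 7.3 5.3 -4.1; 7 4.5 0 11 7.9 -6.1; 9.5 6 0 14.7 10.6 -8.2; 12 7.5 0 18.4 13.2 -10.2; 14.5 9 0 22 15.8 -12.2; 17 10.5 0 25.7 18.5 -14.3; 19 12 0 29.4 21.1 -16.3; 21 13 0 33 23.8 -18.4; 21 13 0 36.7 26.4 -20.4", fingers=0)

```text
time: 9.52
tool_pos: [667.6, -211.7, 304.0]
tcp_rot: [-89.4, 44.6, -64.8]
ft_force: [1.1, 0.5, 0.2]
finger_gap: -0.2
```

Emit:
move_arm(motion="0 1 -1.5 0 0 0; 0 2 -3.5 0 0 0; 0.1 3 -6 0 0 0; 0.1 4 -8.5 0 0 0; 0.1 5 -11 0 0 0; 0.1 5.5 -13 0 0 0; 0.1 6 -14 0 0 0; 0.1 6 -14 0 0 0; 0.1 6 -14 0 0 0")

```text
time: 10.27
tool_pos: [667.6, -156.7, 169.1]
tcp_rot: [-88.9, 43.9, -64.7]
ft_force: [-0.2, 0.2, 0.4]
finger_gap: -0.1
```

```bash
python3 - <<'E'
from h import *
q=readout.sense();print(q["tool_pos"],q["tcp_rot"],q["joint_pos"].round(1),q["ft_force"])
t=eyes.snapshot("wrist");s=eyes.snapshot("side");u=eyes.snapshot("top")
o=np.zeros((420,790,3),np.uint8);o[:300,:400]=cv2.resize(t["image"],(400,300))
o[:,400:]=cv2.resize(s["image"][90:300,170:365],(390,420));cv2.imwrite("pics/p4.png",o)
P=[[623,-121,70],[652,-80,70],[696,-68,70]]
print(proj(t,P).round()*400/560, )
E
```

```text
[ 667.6195526  -156.70745817  169.12286036] [-88.94062892  43.93822166 -64.71033874] [-30.2  57.3  35.3  28.8 121.9 -47.3] [-0.19851044  0.23792967  0.39579106]
[[175.         171.42857143]
 [210.71428571 152.85714286]
 [247.14285714 157.85714286]]
```

View pics/p4.png

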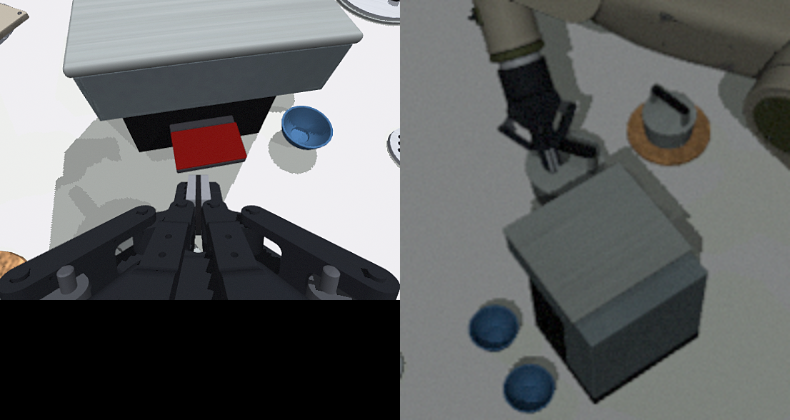

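The wrist view shows the red pad at about (208,147), straight ahead of the closed fingertips, with the tilted hand clear of the bin. In the side view the hand is well above the second pot. I'll go in along the finger direction.

Emit:
move_arm(motion="-0.4 0.8 -0.8 0 0 0; -0.8 1.8 -1.8 0 0 0; -1.1 3 -3 0 0 0; -1.4 4.2 -4.2 0 0 0; -1.6 5.4 -5.4 0 0 0; -1.8 6.4 -6.4 0 0 0; -1.9 7.2 -7.2 0 0 0; -1.9 7.8 -7.8 0 0 0; -1.9 8 -8 0 0 0; -1.9 8 -8 0 0 0")

```text
time: 11.25
tool_pos: [649.0, -76.8, 89.1]
tcp_rot: [-88.9, 43.9, -64.7]
ft_force: [0.3, -0.8, 0.3]
finger_gap: 0.1
```

```bash
python3 - <<'E'
from h import *
q=readout.sense();print(q["tool_pos"],q["tcp_rot"],q["joint_pos"].round(1),q["ft_force"])
t=eyes.snapshot("wrist");w=np.array(t["world_to_cam"]);print("campos",(-w[:3,:3].T@w[:3,3]).round())
cv2.imwrite("pics/w5.png",t["image"])
E
```

```text
[649.04377906 -76.77362278  89.14486002] [-88.8778991   43.8679951  -64.66720994] [-25.9  51.5  52.8  28.4 109.5 -49.4] [ 0.29779838 -0.76505674  0.27550828]
campos [ 668. -122.  240.]
```

View pics/w5.png

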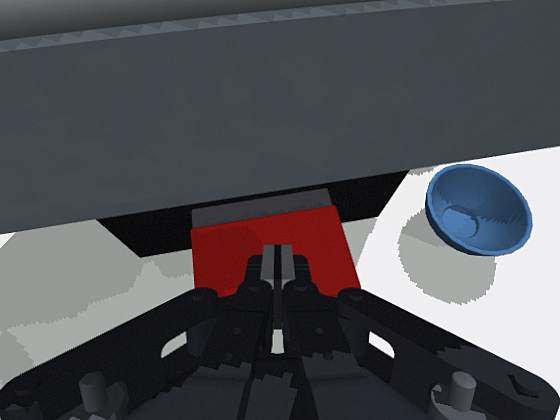

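The fingertips are at (278,250), over the middle of the red pad, and there is no contact yet. I'll press gently in small steps.

Emit:
move_arm(motion="0 0 -0.2 0 0 0; 0 0 -0.4 0 0 0; 0 0 -0.6 0 0 0; 0 0 -0.8 0 0 0; 0 0 -1 0 0 0; 0 0 -1.2 0 0 0; 0 0 -1.4 0 0 0; 0 0 -1.6 0 0 0; 0 0 -1.8 0 0 0; 0 0 -1.8 0 0 0")

```text
time: 12.13
tool_pos: [649.0, -77.2, 71.4]
tcp_rot: [-88.8, 43.9, -64.7]
ft_force: [-0.5, -1.4, 3.5]
finger_gap: -0.1
```

Emit:
move_arm(motion="0 0 -0.2 0 0 0; 0 0 -0.4 0 0 0; 0 0 -0.6 0 0 0; 0 0 -0.8 0 0 0; 0 0 -0.9 0 0 0; 0 0 -0.9 0 0 0")

```text
time: 12.63
tool_pos: [649.2, -77.5, 62.8]
tcp_rot: [-88.8, 43.8, -64.7]
ft_force: [-0.2, -2.7, 6.6]
finger_gap: 0.0
```

Emit:
move_arm(motion="0 0 -0.1 0 0 0; 0 0 -0.2 0 0 0; 0 0 -0.3 0 0 0; 0 0 -0.3 0 0 0")

```text
time: 12.97
tool_pos: [649.2, -77.4, 60.0]
tcp_rot: [-88.8, 43.8, -64.6]
ft_force: [-0.0, -2.6, 5.6]
finger_gap: 0.5
```

Emit:
move_arm(motion="0 0 -0.1 0 0 0; 0 0 -0.2 0 0 0; 0 0 -0.2 0 0 0")

```text
time: 13.22
tool_pos: [649.2, -77.5, 58.1]
tcp_rot: [-88.8, 43.8, -64.6]
ft_force: [-1.4, -2.9, 6.6]
finger_gap: 0.2
```

Emit:
move_arm(motion="0 0 -0.1 0 0 0; 0 0 -0.2 0 0 0; 0 0 -0.2 0 0 0")

```text
time: 13.47
tool_pos: [649.2, -77.5, 56.2]
tcp_rot: [-88.8, 43.8, -64.6]
ft_force: [-0.6, -3.1, 6.6]
finger_gap: -0.2
```

Emit:
move_arm(motion="0 0 -0.1 0 0 0; 0 0 -0.2 0 0 0; 0 0 -0.2 0 0 0")

```text
time: 13.72
tool_pos: [649.2, -77.4, 54.5]
tcp_rot: [-88.8, 43.8, -64.6]
ft_force: [-2.0, -2.6, 9.6]
finger_gap: 0.2
```

Emit:
move_arm(motion="0 0 -0.1 0 0 0; 0 0 -0.15 0 0 0; 0 0 -0.15 0 0 0")

```text
time: 13.97
tool_pos: [649.3, -77.4, 54.1]
tcp_rot: [-88.8, 43.9, -64.6]
ft_force: [-2.7, -1.8, 13.4]
finger_gap: -0.2
```

```bash
python3 - <<'E'
from h import *
q=readout.sense();print(q["tool_pos"],q["ft_force"])
s=eyes.snapshot("side")
cv2.imwrite("pics/s6.png",cv2.resize(s["image"][90:300,170:365],None,fx=2,fy=2))
E
```

```text
[649.28448077 -77.35206966  54.09558602] [-2.73933571 -1.79028939 13.43262811]
```

View pics/s6.png

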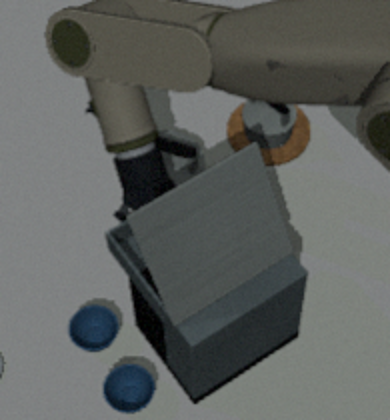

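The lid stands open, with its free edge at about (258,148) and clear of the arm. The tool has stopped following the command while the force climbs, which is the stop. I'll add a little more and hold for over a second.

Emit:
move_arm(motion="0 0 -0.08 0 0 0; 0 0 -0.08 0 0 0; 0 0 -0.08 0 0 0; 0 0 -0.08 0 0 0; 0 0 -0.08 0 0 0; 0 0 -0.08 0 0 0; 0 0 -0.08 0 0 0; 0 0 -0.08 0 0 0; 0 0 -0.08 0 0 0; 0 0 -0.08 0 0 0")

```text
time: 14.85
tool_pos: [649.3, -77.3, 53.9]
tcp_rot: [-88.7, 43.9, -64.5]
ft_force: [-4.2, -2.1, 15.4]
finger_gap: 0.1
```

Emit:
move_arm(motion="0 0 0 0 0 0; 0 0 0 0 0 0; 0 0 0 0 0 0; 0 0 0 0 0 0; 0 0 0 0 0 0; 0 0 0 0 0 0; 0 0 0 0 0 0; 0 0 0 0 0 0; 0 0 0 0 0 0; 0 0 0 0 0 0")

```text
time: 15.68
tool_pos: [649.3, -77.4, 53.8]
tcp_rot: [-88.7, 43.9, -64.5]
ft_force: [-3.7, -2.4, 15.7]
finger_gap: -0.2
```

Held for about 1.7 s at 15 N without creep. I'll let the treadle come up and back out along the way I came in.

Emit:
move_arm(motion="0 0 0.3 0 0 0; 0 0 0.6 0 0 0; 0 0 1 0 0 0; 0 0 1.4 0 0 0; 0 0 1.8 0 0 0; 0 0 2.2 0 0 0; 0 0 2.6 0 0 0; 0 0 3 0 0 0; 0 0 3.4 0 0 0; 0 0 3.6 0 0 0")

```text
time: 16.52
tool_pos: [648.9, -76.7, 87.1]
tcp_rot: [-88.9, 43.9, -64.7]
ft_force: [-0.2, 0.3, 0.6]
finger_gap: -0.3
```

Emit:
move_arm(motion="0.3 -0.8 0.8 0 0 0; 0.6 -1.8 1.8 0 0 0; 1 -3 3 0 0 0; 1.4 -4.2 4.2 0 0 0; 1.6 -5.4 5.4 0 0 0; 1.8 -6.6 6.6 0 0 0; 1.9 -8 8 0 0 0; 1.9 -9.5 9.5 0 0 0; 1.9 -11 11 0 0 0; 1.9 -11 11 0 0 0")

```text
time: 17.35
tool_pos: [668.2, -190.2, 199.9]
tcp_rot: [-88.7, 43.6, -64.7]
ft_force: [0.6, -0.6, 1.5]
finger_gap: -0.4
```

```bash
python3 - <<'E'
from h import *
q=readout.sense();print(q["tool_pos"],q["ft_force"])
s=eyes.snapshot("side");t=eyes.snapshot("wrist");u=eyes.snapshot("top")
o=np.zeros((420,790,3),np.uint8);o[:300,:400]=cv2.resize(t["image"],(400,300))
o[:,400:]=cv2.resize(s["image"][90:300,170:365],(390,420));cv2.imwrite("pics/p7.png",o)
E
```

```text
[ 668.23611275 -190.16450732  199.93873656] [ 0.61795798 -0.63631358  1.47252181]
```

View pics/p7.png

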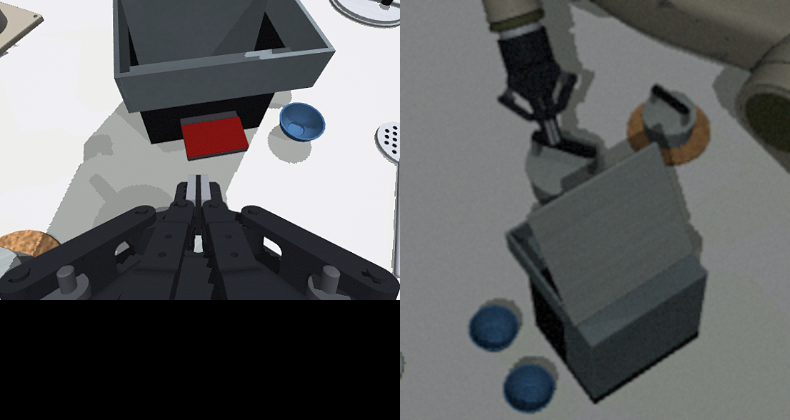

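The lid stayed fully open, with its edge at (655,145) as it was while pressed. The treadle is back up at (215,137), the pot is on the mat, and the hand is free. Handing in after a short rest.

Emit:
move_arm(motion="0 0 0 0 0 0; 0 0 0 0 0 0; 0 0 0 0 0 0; 0 0 0 0 0 0")

```text
time: 17.83
tool_pos: [667.8, -186.1, 196.2]
tcp_rot: [-88.9, 43.9, -64.7]
ft_force: [0.1, -0.6, 0.2]
finger_gap: -0.0
```

```bash
python3 -c "
from bench import r
print(r.hand_in())"
```

```text
the job is handed in; nothing more can be done
None
```

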